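Dispense one bearing ball

TASK

Take the small dish by its grip and set it under the spout of the ball dispenser, then press the dispenser's plunger gently down, through its soft first stop to the firm second stop, keep it there until one ball has rolled into the dish, and let the plunger come all the way up. Leave the dish standing under the spout with that one ball in it, do not touch the balls, force nothing, and leave the other things on the bench where they are.

Things in the scene. Friction and masses are not known exactly. Their poses are not given: they have to be found in the camera images.
- dispenser: grey steel bench dispenser for steel balls, fixed, 150 mm long (x), 70 mm wide. Origin on the bench below the first ball. Its ball channel falls towards its own -x and ends in an overhanging spout: end face at x = -77 mm, 27 mm wide, underside 40 mm above the bench, free below from x = -18 mm outwards (there its foot and tower begin). Over 22 N anywhere on it damages it
- tower_top (a point): centre of the flat top of the dispenser's tower (40 x 39 mm), 124 mm above the bench, on the axis of the upright plunger that is pushed down from above. Its round, flat, black push head (36 mm wide) is screwed up more or less far, which is not measured: head's top 157 to 183 mm above the bench
- seat (a point): place of the first ball's centre at the gate, 64 mm above the bench. Plunger: 1 to 4 N over the first 8 mm to the soft first stop (a blade drops behind this ball); it then waits for about 7 N, and 7 to 11 N moves it 8 mm more to the firm second stop (13 N up: rubber, 5 N/mm). Only the last 1.5 mm open the gate; the ball then needs about 1 s. Springs lift it when let go
- drop (a point): point on the bench right below the middle of the spout's opening, where the ball falls (61 mm from the dispenser's origin along its -x; axes as the dispenser)
- ball1: first of three steel balls, 16 mm across, 17 g, waiting in the channel against the gate; origin at its centre
- ball2: second ball, behind the first; origin at its centre
- ball3: third ball, behind the second; origin at its centre
- dish_mid (a point): middle of a loose round aluminium dish, 14 mm above its underside; the dish is 76 mm across at the rim, 28 mm tall, wall 3 mm, inner floor 3 mm up, 60 to 120 g with its grip. Its own -x axis points from the dish to its grip
- dish_grip (a point): grasp point in the upright black grip of the dish, 85 mm from the dish's middle along the dish's -x, 30 mm above the dish's underside; the grip is a block 14 mm thick (dish's y: the fingers close along this), 30 mm long (dish's x) and 46 mm tall, joined to the dish by a low bar
- mug: a blue ceramic mug, 80 mm wide, 90 mm tall; not part of the job; origin on its underside
- oil_bottle: a white plastic bottle, 54 mm wide, 150 mm tall; not part of the job; origin on its underside
- wrench: a steel spanner lying flat; not part of the job; origin on its underside
- screwdriver: a screwdriver lying flat; not part of the job; origin on its underside
- sprocket: a dark steel toothed disc 74 mm across, 10 mm thick, lying flat; not part of the job; origin on its underside
- jar: an amber jar, 64 mm wide, 80 mm tall; not part of the job; origin on its underside
- hub: an aluminium cylinder 32 mm wide, standing 90 mm tall; not part of the job; origin on its underside
Not all that is in view belongs to the job. Of the things shaped like the part that bears dish_mid, the aluminium one is meant.

How it is judged:
By the outcome, as a careful person would: the job done as asked, in the order asked, and still so for the second after the job is handed in, with the robot touching nothing.
It also fails if it takes over 61 s, if anything falls off the work surface, if the arm or the gripper's body presses on something with over 40 N, if the wrist force passes 120 N, or if a joint passes its speed limit or range.

ROBOT

A 6-joint arm with a two-finger parallel gripper is mounted at the origin on the work surface. World frame = base frame: x ahead of the robot, y to its left, z up, the work surface at z = 0. Lengths are in mm, angles in rad, forces in N, time in s.
With the tool pointing down it reaches from about 350 to 725 mm from the base axis. Payload 6 kg.
Tool frame: the origin (TCP) lies on the centre line of the jaws, within the pads' length; the fingertips stand 19 mm ahead of it and the grasp point (between the pads) is the TCP; z points along the fingers, y is the direction in which the jaws open and shut (so a half turn about z gives the same grasp; the last joint's range is limited). The gripper opens to 85 mm and grips with 20 to 120 N. Pads are 22 mm wide; open, the fingers measure 114 mm over their backs; the gripper's body (76 mm by 85 mm) begins 54 mm behind the grasp point. The pads swing forward as they close: fully open they stand 13 mm farther back than shut.
Start: joints at [-0.906, 0.04, 0.085, 0, -1.615, -0.334], TCP at [194.889, -567.445, 250.261] pointing down, gripper open.
Joint ranges: [-2.56, 2.56], [-1.29, 2.01], [-1.08, 1.49], [-3.29, 1.98], [-2.81, -0.18], [-2.99, 2.99]. Speed limits (rad/s): [2.57, 2.57, 3.01, 3.14, 3.14, 3.14].

INTERFACE

Orientations are given as a unit quaternion [x, y, z, w].
In Python, from bench import env gives the robot as it stands.
- The arm moves only by the tool arm_command, never from a script. Its argument "commands" is a list of rows, each a list of 6 numbers: the shift along the tool's x, y, z each as a share of 25 cm, from -1 to 1, then the turn, a rotation vector about the tool's x, y, z each as a share of 2 rad, from -1 to 1. A call has 1 to 20 rows; each row shifts and turns the commanded pose from where the row before left it, along the tool's axes as they then stand; what a row does not reach is not made up. A row lasts 1/10 s, in which the tool goes at most 50 mm and 8.59 degrees, less where a joint would pass 70% of its speed; a pose out of reach is approached as far as the arm can. A call with a number of a shift or a turn outside -1 to 1 is refused whole. A call with a gripper value outside its range is refused whole. "claw" is the opening, from -1 (shut) to 1 (fully open), set as the call begins (left out, the last holds). The fingers move at their own pace and stop on an object; the grip force is fixed at half the most. Time passes only in rows, so rows that do not move let the fingers close. It gives the time, the measured TCP pose, the force and the opening at its end, in the units of the state.
- env.state(): the state, without advancing time (a new reading comes with each control period).
- env.camera(name): name is "scene" or "top"; returns the picture (400x640x3 uint8, red, green, blue); there is no depth.
- env.get_calibration(name): a dict with "K" (3x3 intrinsics, pixels), "D" ([k1, k2, p1, p2, k3] as OpenCV has them; the pictures are not rectified), "cam_to_world" (4x4, takes a point from camera to world coordinates). Camera axes: x right, y up, looking along -z (the intrinsics and any distortion apply to the point x, -y, -z); pixel columns grow to the right and rows downward; lengths in mm; the calibration is good to about 2 mm. A picture is of the moment at which its call begins. get_calibration takes no time and is no camera call.
- env.sign_off(): hands the job in, once; it reports no verdict.
The state is a dict: "time_s": time; "joint_pos": joint angles; "qvel": joint speeds; "joint_efforts": joint torques, N m; "ee_pos": TCP position; "tcp_rot": TCP orientation; "wrist_force": force on the tool from outside, world axes, zero at the start; "ft_torque": the same for the moment, N m; "finger_gap": opening from 0.0 (shut) to 1.0 (fully open).
Only numpy, scipy, OpenCV 4.12 (cv2) and the standard library are available. Lean on these libraries where they do the work, as an engineer would, in place of code of your own. Each camera call takes 0.05 s, during which the arm holds its last target.

## Working session

There is one attempt and no reset: what is moved stays moved. The work goes in short steps, Python scripts to look and compute and a tool call to move; the robot and the scene stay as the last step left them, time stands still between calls to the robot, and variables do not carry over. Pictures are saved under pics/ and viewed, and the job is handed in when it is done.

Besides the shell and the picture viewer there is one more tool, called after ">>>" as name(argument=value, ...) on one line, values as JSON. arm_command: Moves the arm, as the interface text tells. Shift numbers are shares of 25 cm and turn numbers shares of 2 rad, none past 1 either way. Its arguments: {"type":"object","properties":{"commands":{"type":"array"},"claw":{"type":"number"}},"required":["commands"]}

```bash
ls; mkdir -p pics; python3 - <<'E'
from bench import env
import cv2
for n in("scene","top"):
    im=env.camera(n); cv2.imwrite(f"pics/{n}0.png",im[:,:,::-1]); c=env.get_calibration(n); print(n,c)
print(env.state())
E
```

```text
pics
scene {'K': array([[401.28084858,   0.        , 315.18440386],
       [  0.        , 401.28084858, 198.18899355],
       [  0.        ,   0.        ,   1.        ]]), 'D': array([0.03133012, 0.        , 0.        , 0.        , 0.        ]), 'cam_to_world': array([[ 7.60939663e-01, -4.86489630e-01,  4.29300209e-01,
         9.85010922e+02],
       [ 6.48509927e-01,  5.49739752e-01, -5.26517881e-01,
        -5.79962215e+02],
       [ 2.01420989e-02,  6.79053786e-01,  7.33812136e-01,
         8.77925397e+02],
       [ 0.00000000e+00,  0.00000000e+00,  0.00000000e+00,
         1.00000000e+00]])}
top {'K': array([[368.25657832,   0.        , 321.51704732],
       [  0.        , 368.25657832, 195.72832647],
       [  0.        ,   0.        ,   1.        ]]), 'D': array([-0.03533777,  0.        ,  0.        ,  0.        ,  0.        ]), 'cam_to_world': array([[ 2.51305082e-02,  9.95582758e-01, -9.04623062e-02,
         4.20550809e+02],
       [-9.99676521e-01,  2.46730281e-02, -6.17204776e-03,
         1.29585216e-01],
       [-3.91280531e-03,  9.05881502e-02,  9.95880754e-01,
         1.36713065e+03],
       [ 0.00000000e+00,  0.00000000e+00,  0.00000000e+00,
         1.00000000e+00]])}
{'time_s': 0.1, 'joint_pos': array([-9.06319524e-01,  4.07697296e-02,  8.38980746e-02, -4.13379515e-04,
       -1.61546299e+00, -3.33715421e-01]), 'qvel': array([-0.00014223, -0.00102329,  0.00449112,  0.00061755, -0.00147883,
       -0.00093548]), 'joint_efforts': array([-5.43294707e-03, -3.69345582e+01,  3.48281336e+01,  6.95179582e+00,
       -4.62046824e-03,  9.24261414e-07]), 'ee_pos': array([ 194.85930542, -567.20517366,  249.36055504]), 'tcp_rot': array([-1.64636734e-01,  9.86353948e-01,  7.74167730e-04, -1.86842804e-04]), 'wrist_force': array([-0.12874047,  0.27215432, -0.53760818]), 'ft_torque': array([-0.04280853, -0.00681171, -0.00456587]), 'finger_gap': 0.9987619928929724}
```

View pics/scene0.png

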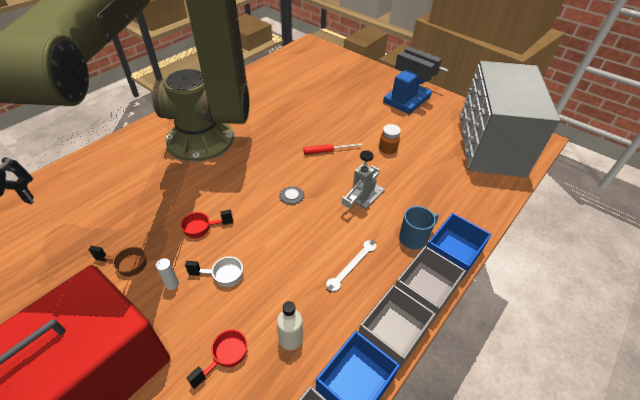

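View pics/top0.png

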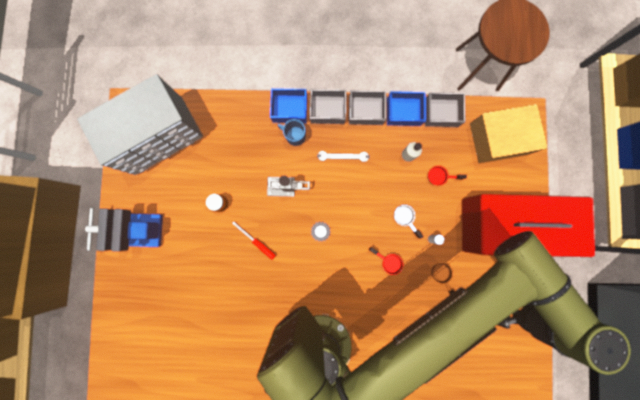

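The scene view shows the aluminium dish at about (228,270) with its grip at (193,268), next to the hub at (167,274). The dispenser is at (363,188). In the top view the dish is at (404,215), its grip at (419,234) and the dispenser at (288,185). I'll enlarge both views.

```bash
python3 - <<'E'
import cv2,numpy as np
s=cv2.imread("pics/scene0.png");t=cv2.imread("pics/top0.png")
def crop(im,x,y,w,h,k,n): cv2.imwrite(n,cv2.resize(im[y:y+h,x:x+w],None,fx=k,fy=k,interpolation=cv2.INTER_CUBIC))
crop(s,150,240,110,70,7,"pics/a1.png");crop(s,320,140,80,75,8,"pics/a2.png")
crop(t,380,195,80,60,9,"pics/a3.png");crop(t,255,165,70,45,10,"pics/a4.png")
E
```

```text
(no output)
```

View pics/a1.png

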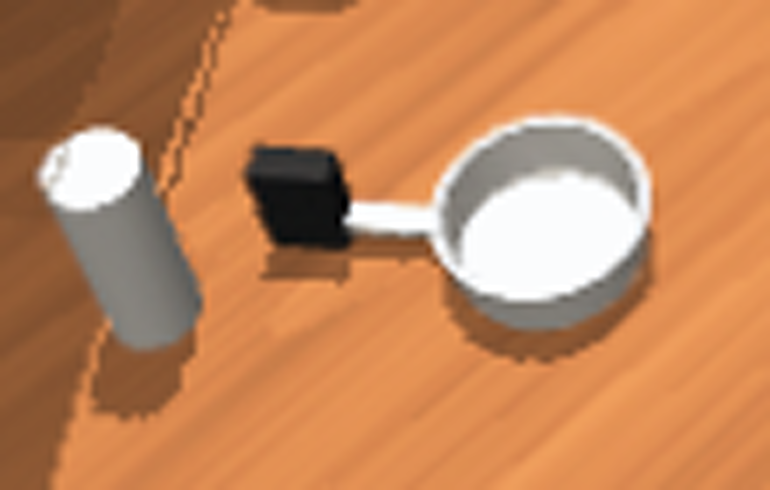

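View pics/a2.png

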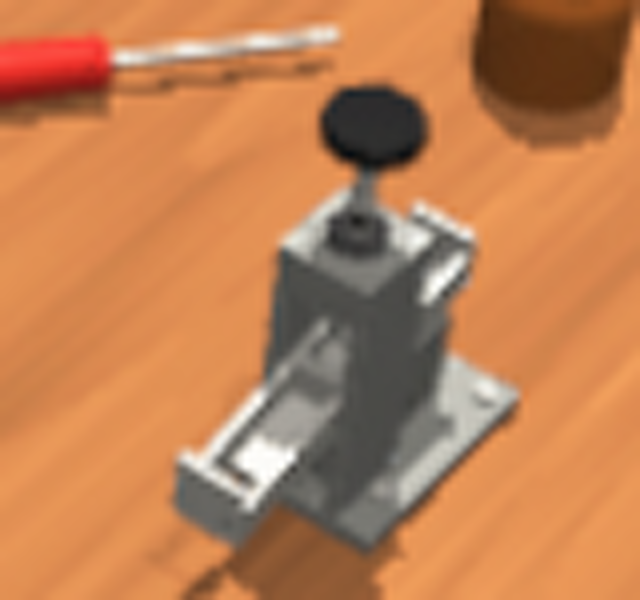

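View pics/a3.png

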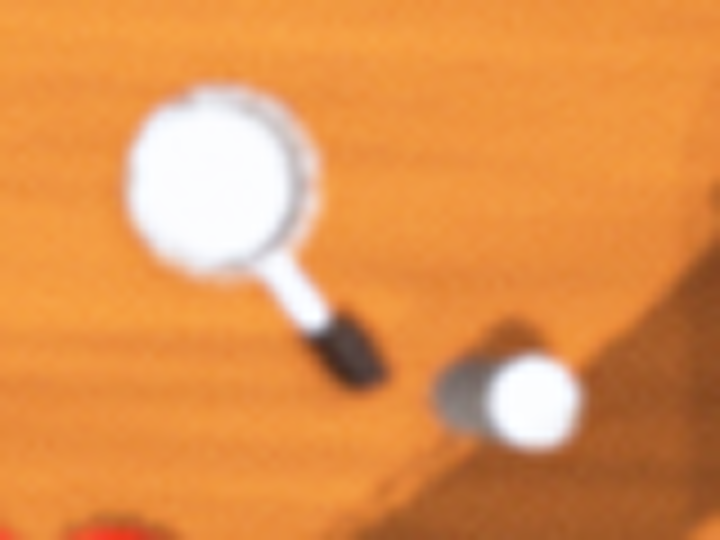

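View pics/a4.png

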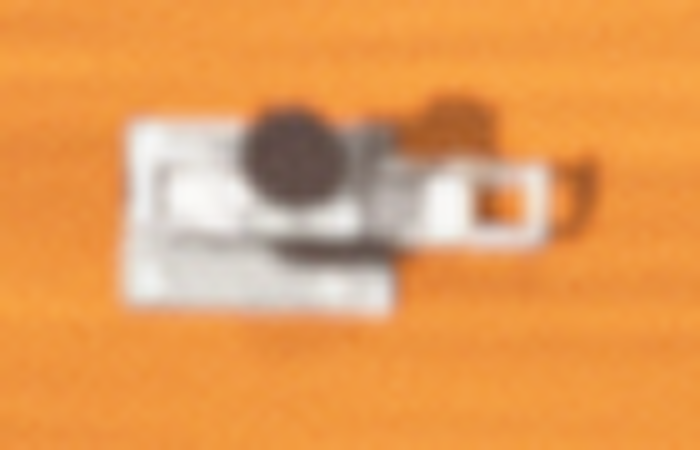

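```bash
cat > h.py <<'E'
from bench import env
import numpy as np,cv2
C={n:env.get_calibration(n) for n in("scene","top")}
def ray(n,p):
    c=C[n];u=cv2.undistortPoints(np.array([[p]],float),c["K"],c["D"])[0,0]
    T=c["cam_to_world"];d=T[:3,:3]@np.array([u[0],-u[1],-1]);return T[:3,3],d/np.linalg.norm(d)
def onz(n,p,z): o,d=ray(n,p);return o+d*(z-o[2])/d[2]
def tri(a,b):
    o1,d1=ray("scene",a);o2,d2=ray("top",b)
    s=np.linalg.lstsq(np.c_[d1,-d2],o2-o1,rcond=None)[0]
    p,q=o1+s[0]*d1,o2+s[1]*d2;return (p+q)/2,np.linalg.norm(p-q)
def proj(n,P):
    c=C[n];T=np.linalg.inv(c["cam_to_world"]);q=T[:3,:3]@np.asarray(P,float)+T[:3,3]
    return cv2.projectPoints(np.array([[q[0],-q[1],-q[2]]]),np.zeros(3),np.zeros(3),c["K"],c["D"])[0].ravel()
def cr(x0,y0,k,c): return [x0+(c[0]+.5)/k-.5,y0+(c[1]+.5)/k-.5]
E
python3 - <<'E'
from h import *
np.set_printoptions(precision=1,suppress=True)
S=lambda *c:cr(320,140,8,c);T=lambda *c:cr(255,165,10,c)
S1=lambda *c:cr(150,240,7,c);T1=lambda *c:cr(380,195,9,c)
for n,a,b in [("head",S(375,122),T(295,157)),("spR",S(181,458),T(552,163)),("spL",S(250,507),T(550,245)),
 ("footA",S(517,393),T(125,122)),("footB",S(370,548),T(390,312)),
 ("dishrim",S1(543,210),T1(224,180)),("grip top",S1(292,160),T1(348,357)),("hubtop",S1(92,170),T1(534,402))]:
    print(n,*tri(a,b), onz("top",b,0))
print("dishrim z28 scene",onz("scene",S1(543,210),28),"top",onz("top",T1(224,180),28))
print("grip z46 ",onz("scene",S1(296,162),46),onz("top",T1(350,355),46))
print("hub z90 ",onz("scene",S1(92,170),90),onz("top",T1(534,402),90))
for z in(170,180): print("head",z,onz("scene",S(375,122),z),onz("top",T(295,157),z))
E
```

```text
head [576.1 130.7 178.7] 0.01661486700786365 [599.5 150.3   0. ]
spR [581.   44.6  89.4] 17.969670922106395 [599.5  54.    0. ]
spL [574.5  60.6  45. ] 27.095271774650204 [568.7  53.9   0. ]
footA [608.8 212.4   9.5] 2.4076846206493445 [611.1 214.6   0. ]
footB [568.6 133.  -42.5] 55.844024239043414 [542.1 112.9   0. ]
dishrim [ 480.7 -295.4   27.4] 0.8351079109558974 [ 482.2 -301.1    0. ]
grip top [ 409.8 -343.1   43. ] 3.701475217020905 [ 410.7 -352.6    0. ]
hubtop [ 395.4 -401.9   89.5] 1.309131149920894 [ 394.  -429.4    0. ]
dishrim z28 scene [ 480.7 -295.9   28. ] top [ 480.9 -294.9   28. ]
grip z46  [ 412.2 -344.8   46. ] [ 411.8 -341.6   46. ]
hub z90  [ 395.2 -402.5   90. ] [ 395.8 -401.2   90. ]
head 170 [571.  139.5 170. ] [577.2 131.7 170. ]
head 180 [576.9 129.4 180. ] [575.9 130.6 180. ]
```

```bash
python3 - <<'E'
from h import *
np.set_printoptions(precision=1,suppress=True)
S=lambda *c:cr(320,140,8,c);T=lambda *c:cr(255,165,10,c)
for n,a,b in [("sp+x",S(250,507),T(552,163)),("sp-x",S(181,458),T(550,245)),("footA",S(517,393),T(125,122)),("footC",S(370,548),T(392,122))]:
    print(n,*tri(a,b))
for n,p,z in [("sp under -x",S(180,508),40),("sp under +x",S(235,543),40),("footA",S(517,400),0),("footC",S(370,550),0)]: print(n,onz("scene",p,z))
for n,p in [("foot--",(125,305)),("foot-y-x",(392,315)),("foot ++",(125,122))]: print(n,onz("top",T(*p),6))
for n,p in [("tower",(280,245)),("tower",(372,292))]: print(n,onz("scene",S(*p),124))
E
```

```text
sp+x [592.6  52.8  65.2] 4.147432376217863
sp-x [562.8  52.5  68.8] 4.004762720601661
footA [608.8 212.4   9.5] 2.4076846206493445
footC [611.7 113.1   7.3] 2.1328489445497794
sp under -x [563.7  57.2  40. ]
sp under +x [588.2  57.   40. ]
footA [606. 217.   0.]
footC [608.4 117.4   0. ]
foot-- [541.7 211.    6. ]
foot-y-x [540.4 111.6   6. ]
foot ++ [610.3 213.7   6. ]
tower [557.  112.3 124. ]
tower [594.2 114.4 124. ]
```

```bash
cat >> h.py <<'E'
from scipy.spatial.transform import Rotation as R
def plan(target, yaw_y=None, verbose=True):
    """shift in tool axes (shares) from present pose to world target; turn share about tool z so tool y is at yaw_y deg"""
    s=env.state();r=R.from_quat(s["tcp_rot"]);d=r.inv().apply(np.array(target)-s["ee_pos"])
    M=r.as_matrix();y=np.degrees(np.arctan2(M[1,1],M[0,1]));tilt=np.degrees(np.arccos(-M[2,2]))
    print("t %.1f pos"%s["time_s"],s["ee_pos"].round(1),"yawy %.1f tilt %.2f"%(y,tilt),"gap %.3f"%s["finger_gap"],"F",s["wrist_force"].round(1))
    print("shift shares",(d/250).round(4),"mm",d.round(1))
    if yaw_y is not None:
        a=(yaw_y-y+90)%180-90;print("turn z share",round(-np.radians(a)/2,4))
E
python3 - <<'E'
from h import *
np.set_printoptions(precision=1,suppress=True)
T=lambda x,y:onz("top",(x,y),28)
print("red dish",onz("top",(391,263),28),onz("scene",(195.5,222),28), "red2",onz("top",(437,175.5),28))
for n,p in [("toolbox",(462,195)),("toolbox",(462,255)),("bottle",(413,151)),("wrench",(320,156)),("wrench",(367,157)),("sprocket",(320,231)),("mug",(293,132)),("driver",(275,258)),("driver",(234,224)),("jar",(215,202))]: print(n,onz("top",p,0),onz("top",p,100))
plan([411,-343.7,250],124.6)
E
```

```text
red dish [ 305.4 -247.6   28. ] [ 302.  -251.8   28. ] red2 [ 627.4 -414.4   28. ]
toolbox [ 560.5 -516.9    0. ] [ 550.3 -479.1  100. ]
toolbox [ 338.  -515.3    0. ] [ 344.  -477.6  100. ]
bottle [ 722.8 -332.5    0. ] [ 700.7 -308.2  100. ]
wrench [694.8  18.1   0. ] [674.7  16.8 100. ]
wrench [ 695.4 -158.9    0. ] [ 675.3 -147.3  100. ]
sprocket [413.7  10.9   0. ] [414.2  10.1 100. ]
mug [784.7 122.8   0. ] [758.1 113.9 100. ]
driver [310.5 173.9   0. ] [318.6 161.2 100. ]
driver [431.3 330.9   0. ] [430.5 306.7 100. ]
jar [511.3 406.    0. ] [504.7 376.3 100. ]
t 0.1 pos [ 194.9 -567.2  249.4] yawy 109.0 tilt 0.09 gap 0.999 F [-0.1  0.3 -0.5]
shift shares [-1.1  0.6 -0. ] mm [-277.   141.2   -0.4]
turn z share -0.1366
```

>>> arm_command(commands=[[0,0.08,0,0,0,0],[-0.03,0.1,0,0,0,0],[-0.06,0.1,0,0,0,0],[-0.09,0.1,0,0,0,0],[-0.1,0.1,0,0,0,0],[-0.1,0.085,0,0,0,0],[-0.1,0,0,0,0,0],[-0.1,0,0,0,0,0],[-0.1,0,0,0,0,0],[-0.1,0,0,0,0,0],[-0.1,0,0,0,0,0],[-0.1,0,0,0,0,0],[-0.1,0,0,0,0,0],[-0.08,0,0,0,0,0],[-0.048,0,0,0,0,0],[0,0,0,0,0,-0.035],[0,0,0,0,0,-0.035],[0,0,0,0,0,-0.035],[0,0,0,0,0,-0.032],[0,0,0,0,0,0]], claw=-0.1)

```text
time_s: 2.1
ee_pos: [434.5, -335.9, 250.3]
tcp_rot: [-0.298, 0.955, 0.0, -0.0]
wrist_force: [0.1, 0.5, 0.2]
finger_gap: 0.449
```

```bash
python3 - <<'E'
from h import *
plan([411,-343.7,42],124.6)
s=env.camera("scene");t=env.camera("top")
cv2.imwrite("pics/b1.png",cv2.resize(s[100:330,100:300,::-1],None,fx=2.5,fy=2.5,interpolation=cv2.INTER_CUBIC))
E
```

```text
t 2.1 pos [ 434.5 -335.9  250.3] yawy 124.7 tilt 0.01 gap 0.449 F [0.1 0.5 0.2]
shift shares [0.0948 0.0277 0.8331] mm [ 23.7   6.9 208.3]
turn z share 0.0005
```

View pics/b1.png

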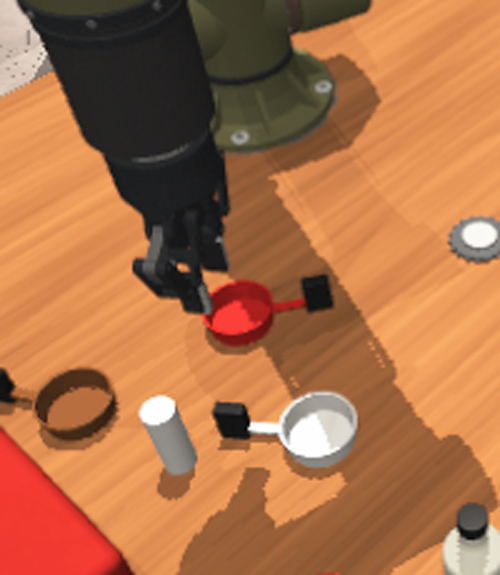

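The gripper is above and behind the dish. The hub, at about (165,435) in this crop, stands beside the black grip at (232,420). I'll correct the position, then go down to z of about 110 and check again.

>>> arm_command(commands=[[0.04,0.014,0,0,0,0],[0.055,0.014,0,0,0,0],[0,0,0.06,0,0,0],[0,0,0.1,0,0,0],[0,0,0.1,0,0,0],[0,0,0.1,0,0,0],[0,0,0.1,0,0,0],[0,0,0.06,0,0,0],[0,0,0.04,0,0,0],[0,0,0,0,0,0]])

```text
time_s: 3.2
ee_pos: [410.5, -343.3, 109.1]
tcp_rot: [-0.298, 0.955, 0.001, -0.001]
wrist_force: [0.5, 0.3, -0.7]
finger_gap: 0.451
```

```bash
python3 - <<'E'
from h import *
plan([411,-343.7,42],124.6)
s=env.camera("scene");t=env.camera("top")
cv2.imwrite("pics/b2.png",cv2.resize(s[200:310,130:270,::-1],None,fx=5,fy=5,interpolation=cv2.INTER_CUBIC))
cv2.imwrite("pics/b3.png",cv2.resize(t[190:270,370:470,::-1],None,fx=6,fy=6,interpolation=cv2.INTER_CUBIC))
E
```

```text
t 3.2 pos [ 410.5 -343.3  109.1] yawy 124.6 tilt 0.11 gap 0.451 F [ 0.5  0.3 -0.7]
shift shares [-0.0012 -0.0029  0.2683] mm [-0.3 -0.7 67.1]
turn z share 0.0003
```

View pics/b2.png

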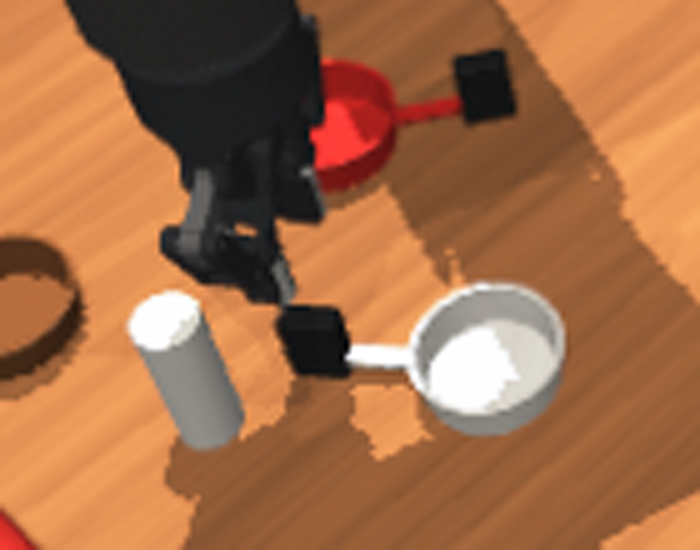

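View pics/b3.png

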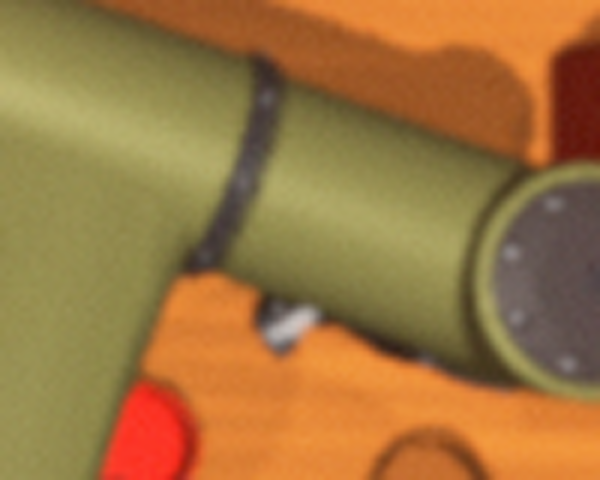

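The fingers are lined up over the grip at (312,340) in the crop, and the hub stands clear of them. I'll go down the rest of the way slowly.

>>> arm_command(commands=[[0,0,0.04,0,0,0],[0,0,0.05,0,0,0],[0,0,0.05,0,0,0],[0,0,0.04,0,0,0],[0,0,0.04,0,0,0],[0,0,0.03,0,0,0],[0,0,0.016,0,0,0],[0,0,0,0,0,0]])

```text
time_s: 4.1
ee_pos: [410.9, -343.4, 43.2]
tcp_rot: [-0.298, 0.955, 0.0, -0.0]
wrist_force: [-0.3, -0.3, -0.7]
finger_gap: 0.448
```

```bash
python3 - <<'E'
from h import *
plan([411,-343.7,42],124.6)
s=env.camera("scene")
cv2.imwrite("pics/b4.png",cv2.resize(s[200:310,130:270,::-1],None,fx=5,fy=5,interpolation=cv2.INTER_CUBIC))
E
```

```text
t 4.1 pos [ 410.9 -343.4   43.2] yawy 124.7 tilt 0.06 gap 0.448 F [-0.3 -0.3 -0.7]
shift shares [ 0.0003 -0.0013  0.0046] mm [ 0.1 -0.3  1.2]
turn z share 0.0005
```

View pics/b4.png

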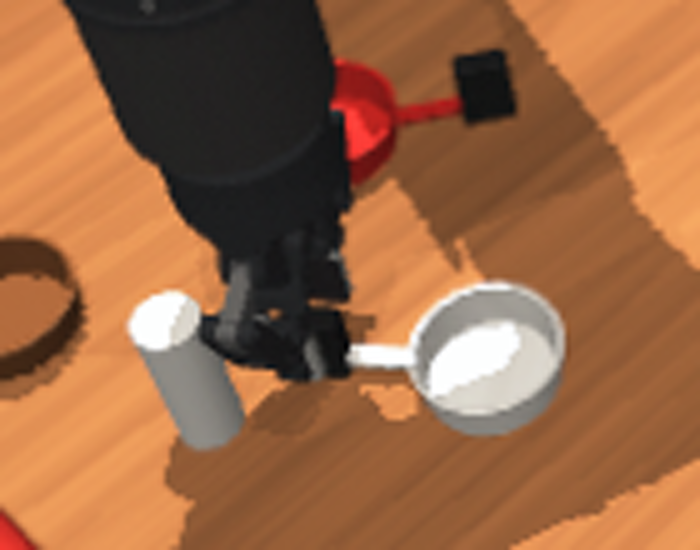

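There is no contact force, the fingers straddle the grip, and the hub hasn't moved. I'll close now.

>>> arm_command(commands=[[0,0,0,0,0,0],[0,0,0,0,0,0],[0,0,0,0,0,0],[0,0,0,0,0,0],[0,0,0,0,0,0],[0,0,0,0,0,0],[0,0,0,0,0,0],[0,0,0,0,0,0]], claw=-1)

```text
time_s: 4.95
ee_pos: [411.5, -343.8, 44.6]
tcp_rot: [-0.298, 0.955, -0.0, 0.0]
wrist_force: [-0.2, 0.2, 6.1]
finger_gap: 0.152
```

>>> arm_command(commands=[[0,0,-0.02,0,0,0],[0,0,-0.04,0,0,0],[0,0,-0.06,0,0,0],[0,0,-0.08,0,0,0],[0,0,-0.08,0,0,0],[0,0,-0.08,0,0,0],[0,0,-0.04,0,0,0],[0,0,0,0,0,0]])

```text
time_s: 5.75
ee_pos: [411.8, -343.9, 146.0]
tcp_rot: [-0.298, 0.955, -0.001, 0.001]
wrist_force: [0.1, -0.3, -0.7]
finger_gap: 0.144
```

```bash
python3 - <<'E'
from h import *
plan([576.5,-60,140],180)
s=env.camera("scene")
cv2.imwrite("pics/b5.png",cv2.resize(s[150:310,110:310,::-1],None,fx=4,fy=3.7,interpolation=cv2.INTER_CUBIC))
E
```

```text
t 5.8 pos [ 411.8 -343.9  146. ] yawy 124.7 tilt 0.19 gap 0.144 F [ 0.1 -0.3 -0.7]
shift shares [-1.1875  0.5596  0.0243] mm [-296.9  139.9    6.1]
turn z share -0.483
```

View pics/b5.png

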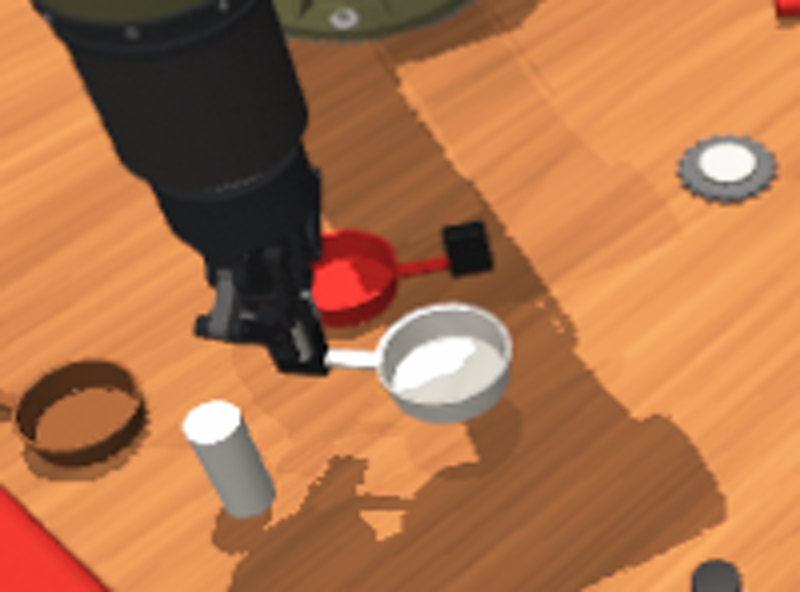

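The dish is held level with its grip in the fingers, at about (445,360) in the crop. I'll carry it over, then turn it.

>>> arm_command(commands=[[-0.04,0.0165,0,0,0,0],[-0.06,0.025,0,0,0,0],[-0.08,0.033,0,0,0,0],[-0.08,0.033,0,0,0,0],[-0.08,0.033,0,0,0,0],[-0.08,0.033,0,0,0,0],[-0.08,0.033,0,0,0,0],[-0.08,0.033,0,0,0,0],[-0.08,0.033,0,0,0,0],[-0.08,0.033,0,0,0,0],[-0.08,0.033,0,0,0,0],[-0.08,0.033,0,0,0,0],[-0.08,0.033,0,0,0,0],[-0.08,0.033,0,0,0,0],[-0.08,0.033,0,0,0,0],[-0.04,0.0165,0,0,0,0],[-0.02,0.008,0,0,0,0],[0,0,0,0,0,0]])

```text
time_s: 7.6
ee_pos: [587.6, -70.8, 143.4]
tcp_rot: [-0.298, 0.955, 0.0, -0.0]
wrist_force: [0.0, -1.4, -0.9]
finger_gap: 0.144
```

>>> arm_command(commands=[[0,0,0,0,0,-0.02],[0,0,0,0,0,-0.03],[0,0,0,0,0,-0.035],[0,0,0,0,0,-0.035],[0,0,0,0,0,-0.035],[0,0,0,0,0,-0.035],[0,0,0,0,0,-0.035],[0,0,0,0,0,-0.035],[0,0,0,0,0,-0.035],[0,0,0,0,0,-0.035],[0,0,0,0,0,-0.035],[0,0,0,0,0,-0.035],[0,0,0,0,0,-0.035],[0,0,0,0,0,-0.03],[0,0,0,0,0,-0.018],[0,0,0,0,0,0]])

```text
time_s: 9.2
ee_pos: [587.2, -71.9, 143.9]
tcp_rot: [-0.707, 0.707, -0.0, 0.0]
wrist_force: [0.4, 0.1, -0.5]
finger_gap: 0.146
```

```bash
python3 - <<'E'
from h import *
plan([576.5,-90,50],180)
s=env.camera("scene");t=env.camera("top")
cv2.imwrite("pics/c1.png",cv2.resize(s[130:310,220:420,::-1],None,fx=4,fy=3.3,interpolation=cv2.INTER_CUBIC))
cv2.imwrite("pics/c2.png",cv2.resize(t[130:250,250:410,::-1],None,fx=5,fy=5,interpolation=cv2.INTER_CUBIC))
E
```

```text
t 9.2 pos [587.2 -71.9 143.9] yawy 180.0 tilt 0.01 gap 0.146 F [ 0.4  0.1 -0.5]
shift shares [0.0724 0.0429 0.3758] mm [18.1 10.7 93.9]
turn z share -0.0004
```

View pics/c1.png

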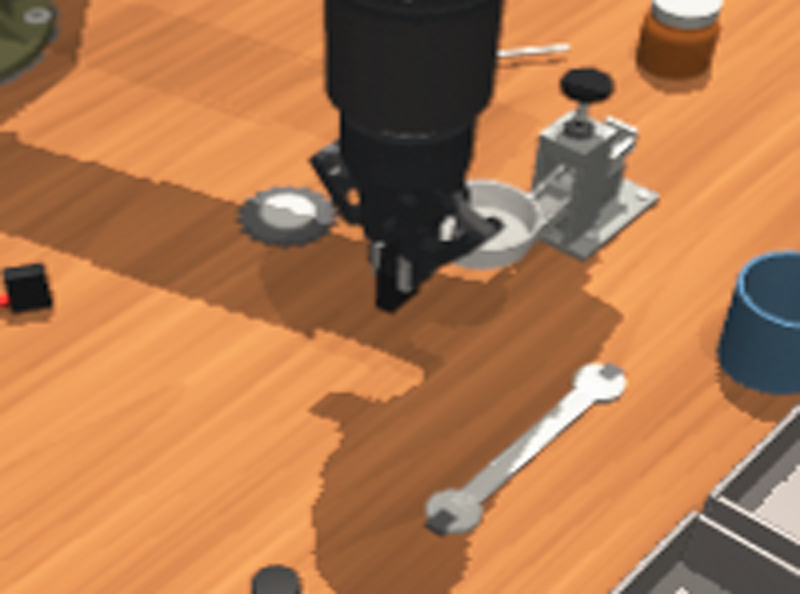

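View pics/c2.png

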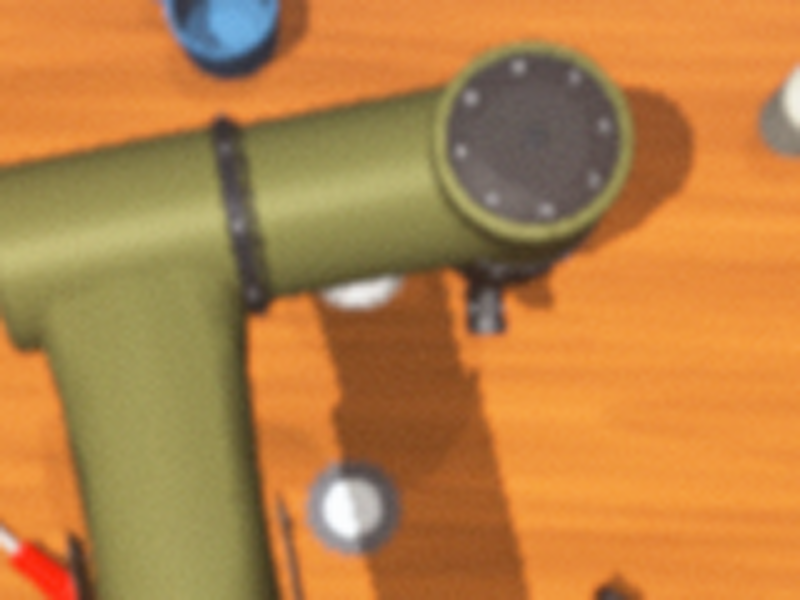

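```bash
python3 - <<'E'
from h import *
cv2.imwrite("pics/c3.png",env.camera("scene")[:,:,::-1])
print(env.state()["joint_pos"].round(3), proj("scene",[576,131,179]),proj("scene",[587,-72,144]),proj("scene",[587,-72,344]))
E
```

```text
[ 0.217  0.032 -0.117 -0.    -1.422 -0.219] [366.48651704 154.64887064] [320.02079788 208.66393746] [322.82736945 144.8342575 ]
```

View pics/c3.png

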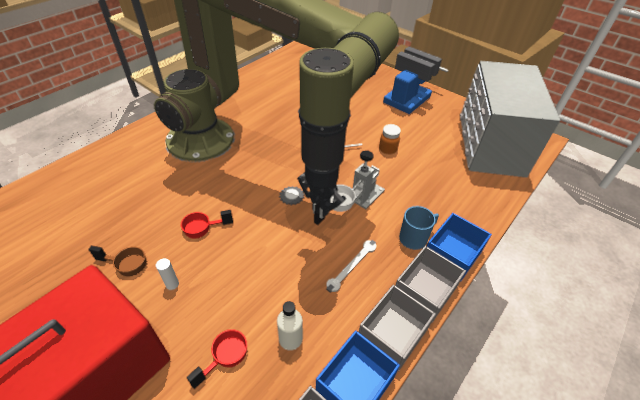

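The forearm link is more than 450 mm up, so it clears the dispenser. I'll move back and sideways, then lower.

>>> arm_command(commands=[[0.03,0.02,0,0,0,0],[0.042,0.023,0,0,0,0],[0,0,0.04,0,0,0],[0,0,0.06,0,0,0],[0,0,0.06,0,0,0],[0,0,0.06,0,0,0],[0,0,0.06,0,0,0],[0,0,0.05,0,0,0],[0,0,0.03,0,0,0],[0,0,0.015,0,0,0],[0,0,0,0,0,0],[0,0,0,0,0,0]])

```text
time_s: 10.55
ee_pos: [577.2, -89.2, 50.7]
tcp_rot: [0.707, -0.707, 0.0, -0.0]
wrist_force: [-0.4, -0.4, -0.2]
finger_gap: 0.151
```

```bash
python3 - <<'E'
from h import *
plan([576.5,-17,50],180)
s=env.camera("scene");t=env.camera("top")
cv2.imwrite("pics/c4.png",cv2.resize(s[130:250,290:410,::-1],None,fx=6,fy=5,interpolation=cv2.INTER_CUBIC))
cv2.imwrite("pics/c5.png",cv2.resize(t[130:250,250:410,::-1],None,fx=5,fy=5,interpolation=cv2.INTER_CUBIC))
E
```

```text
t 10.6 pos [577.2 -89.2  50.7] yawy -180.0 tilt 0.06 gap 0.151 F [-0.4 -0.4 -0.2]
shift shares [-0.2887  0.0029  0.0029] mm [-72.2   0.7   0.7]
turn z share 0.0
```

View pics/c4.png

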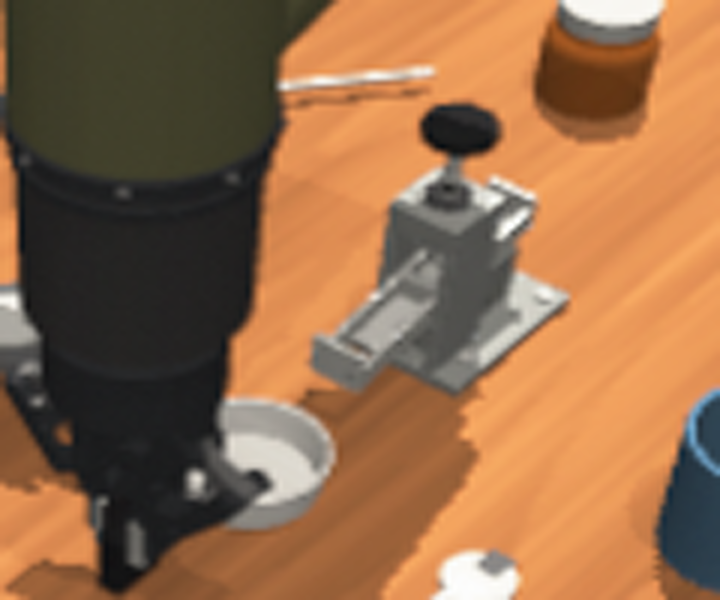

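View pics/c5.png

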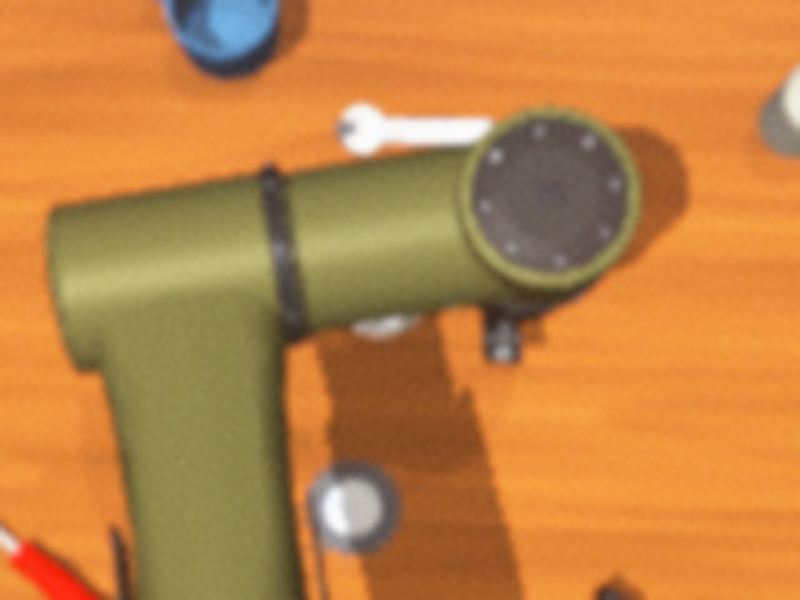

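```bash
python3 - <<'E'
from h import *
a=np.linspace(0,2*np.pi,361)
for z in (34,6):
  P=np.array([proj("scene",[577.2+38*np.cos(t),-4.2+38*np.sin(t),z]) for t in a])
  Q=(P-[290,130])*[6,5]
  print(z,"right",Q[Q[:,0].argmax()].round(),"top",Q[Q[:,1].argmin()].round(),"bottom",Q[Q[:,1].argmax()].round())
t0=np.array([proj("top",[577.2+38*np.cos(t),-4.2+38*np.sin(t),34]) for t in a]);Q=(t0-[250,130])*5
print("top cam lowest",Q[Q[:,1].argmax()].round(),"left",Q[Q[:,0].argmin()].round())
E
```

```text
34 right [336. 451.] top [249. 395.] bottom [255. 502.]
6 right [331. 483.] top [246. 427.] bottom [252. 534.]
top cam lowest [376. 332.] left [324. 281.]
```

The dish rim is within about 2 mm of where I predicted. It sits clear in front of the spout, at about (275,460) in the crop. I'll slide it in under the spout.

>>> arm_command(commands=[[-0.02,0.003,0,0,0,0],[-0.03,0,0,0,0,0],[-0.03,0,0,0,0,0],[-0.03,0,0,0,0,0],[-0.03,0,0,0,0,0],[-0.03,0,0,0,0,0],[-0.03,0,0,0,0,0],[-0.03,0,0,0,0,0],[-0.03,0,0,0,0,0],[-0.02,0,0,0,0,0],[-0.008,0,0,0,0,0],[0,0,0,0,0,0],[0,0,0,0,0,0]])

```text
time_s: 11.95
ee_pos: [576.0, -17.2, 50.0]
tcp_rot: [-0.707, 0.707, 0.0, -0.0]
wrist_force: [-0.8, -0.1, -0.2]
finger_gap: 0.147
```

```bash
python3 - <<'E'
from h import *
plan([576.5,-16,44.5],180)
s=env.camera("scene");t=env.camera("top")
cv2.imwrite("pics/c6.png",cv2.resize(s[130:250,290:410,::-1],None,fx=6,fy=5,interpolation=cv2.INTER_CUBIC))
E
```

```text
t 11.9 pos [576.  -17.2  50. ] yawy 180.0 tilt 0.01 gap 0.147 F [-0.8 -0.1 -0.2]
shift shares [-0.005  -0.0019  0.0221] mm [-1.2 -0.5  5.5]
turn z share -0.0001
```

View pics/c6.png

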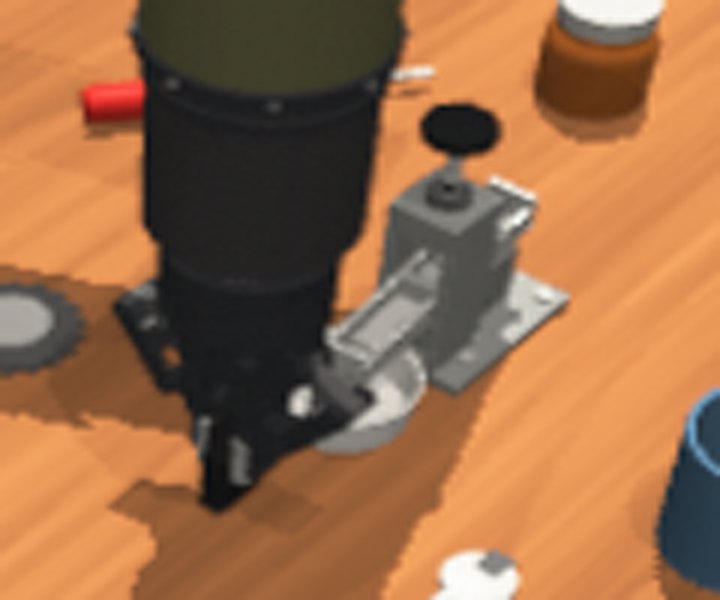

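The dish is under the spout, with its right rim visible at about (420,390) and the gripper clear of the spout. I'll lower it.

>>> arm_command(commands=[[-0.004,0,0.008,0,0,0],[0,0,0.006,0,0,0],[0,0,0.004,0,0,0],[0,0,0.002,0,0,0],[0,0,0,0,0,0]])

```text
time_s: 12.55
ee_pos: [576.0, -16.2, 44.9]
tcp_rot: [-0.707, 0.707, 0.0, -0.0]
wrist_force: [0.1, 0.6, -0.2]
finger_gap: 0.151
```

>>> arm_command(commands=[[0,0,0.002,0,0,0],[0,0,0,0,0,0],[0,0,0,0,0,0]])

```text
time_s: 12.85
ee_pos: [576.1, -16.1, 44.7]
tcp_rot: [0.707, -0.707, 0.0, -0.0]
wrist_force: [-1.3, 0.3, 0.8]
finger_gap: 0.145
```

>>> arm_command(commands=[[0,0,0.002,0,0,0],[0,0,0,0,0,0],[0,0,0,0,0,0]])

```text
time_s: 13.15
ee_pos: [576.2, -16.1, 44.6]
tcp_rot: [0.707, -0.707, 0.0, -0.0]
wrist_force: [-2.0, 0.5, 4.3]
finger_gap: 0.149
```

>>> arm_command(commands=[[0,0,0.002,0,0,0],[0,0,0,0,0,0],[0,0,0,0,0,0]])

```text
time_s: 13.45
ee_pos: [576.2, -16.2, 44.5]
tcp_rot: [0.707, -0.707, 0.0, -0.0]
wrist_force: [-3.6, 1.3, 7.2]
finger_gap: 0.147
```

The dish is on the bench. I'll release it.

>>> arm_command(commands=[[0,0,-0.003,0,0,0],[0,0,0,0,0,0],[0,0,0,0,0,0],[0,0,0,0,0,0],[0,0,0,0,0,0],[0,0,0,0,0,0]], claw=-0.1)

```text
time_s: 14.05
ee_pos: [576.0, -16.1, 44.2]
tcp_rot: [-0.707, 0.707, 0.0, -0.0]
wrist_force: [0.1, -1.3, -0.6]
finger_gap: 0.449
```

>>> arm_command(commands=[[0,0,-0.02,0,0,0],[0,0,-0.04,0,0,0],[0,0,-0.08,0,0,0],[0,0,-0.1,0,0,0],[0,0,-0.1,0,0,0],[0,0,-0.1,0,0,0],[0,0,-0.1,0,0,0],[0,0,-0.1,0,0,0],[0,0,-0.08,0,0,0],[0,0,-0.04,0,0,0],[0,0,0,0,0,0]])

```text
time_s: 15.15
ee_pos: [576.6, -16.1, 236.4]
tcp_rot: [0.707, -0.707, 0.001, -0.001]
wrist_force: [0.8, -1.0, 0.4]
finger_gap: 0.45
```

```bash
python3 - <<'E'
from h import *
plan([576,131,250],180)
s=env.camera("scene");t=env.camera("top")
cv2.imwrite("pics/d1.png",cv2.resize(s[130:250,290:410,::-1],None,fx=6,fy=5,interpolation=cv2.INTER_CUBIC))
E
```

```text
t 15.2 pos [576.6 -16.1 236.4] yawy -180.0 tilt 0.19 gap 0.450 F [ 0.8 -1.   0.4]
shift shares [-0.5885  0.0022 -0.0539] mm [-147.1    0.5  -13.5]
turn z share 0.0
```

View pics/d1.png

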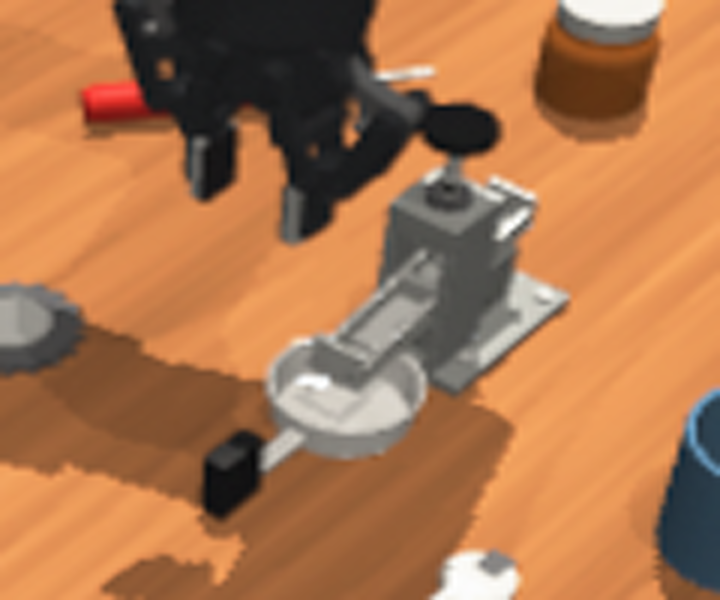

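```bash
python3 - <<'E'
from h import *
a=np.linspace(0,2*np.pi,361)
P=np.array([proj("scene",[576+38*np.cos(t),69+38*np.sin(t),28]) for t in a]);Q=(P-[290,130])*[6,5]
print("right",Q[Q[:,0].argmax()].round(),"left",Q[Q[:,0].argmin()].round(),"bottom",Q[Q[:,1].argmax()].round())
# sp corners with end y=54
for p in ([562.5,54,66],[589.5,54,66],[562.5,54,40],[589.5,54,40]): print(p,((proj("scene",p)-[290,130])*[6,5]).round())
E
```

```text
right [427. 383.] left [266. 376.] bottom [352. 430.]
[562.5, 54, 66] [310. 336.]
[589.5, 54, 66] [357. 360.]
[562.5, 54, 40] [306. 367.]
[589.5, 54, 40] [352. 391.]
```

>>> arm_command(commands=[[0,0,-0.054,0,0,0],[-0.04,0.002,0,0,0,0],[-0.06,0,0,0,0,0],[-0.08,0,0,0,0,0],[-0.08,0,0,0,0,0],[-0.08,0,0,0,0,0],[-0.08,0,0,0,0,0],[-0.08,0,0,0,0,0],[-0.06,0,0,0,0,0],[-0.028,0,0,0,0,0],[0,0,0,0,0,0],[0,0,0,0,0,0]], claw=-1)

```text
time_s: 16.45
ee_pos: [575.5, 130.7, 247.7]
tcp_rot: [-0.707, 0.707, 0.0, -0.0]
wrist_force: [-0.7, -0.3, 0.1]
finger_gap: 0.0
```

```bash
python3 - <<'E'
from h import *
plan([576,131,205],180)
s=env.camera("scene");t=env.camera("top")
cv2.imwrite("pics/d2.png",cv2.resize(s[130:250,290:410,::-1],None,fx=6,fy=5,interpolation=cv2.INTER_CUBIC))
E
```

```text
t 16.4 pos [575.5 130.7 247.7] yawy 180.0 tilt 0.02 gap 0.000 F [-0.7 -0.3  0.1]
shift shares [-0.0014 -0.002   0.1709] mm [-0.3 -0.5 42.7]
turn z share -0.0
```

View pics/d2.png

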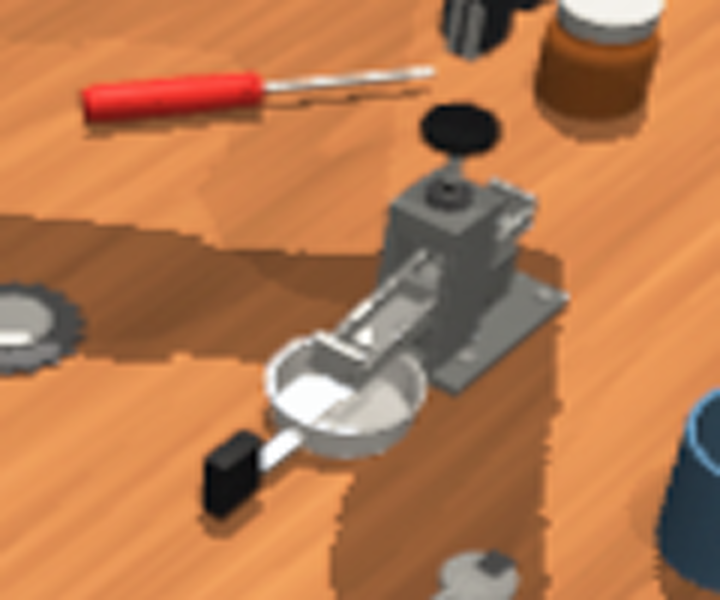

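The dish stands under the spout with its rim centred on the opening. The shut fingers are above the push head at (460,128). I'll go down to just above it, then approach by force.

>>> arm_command(commands=[[-0.001,-0.002,0.03,0,0,0],[0,0,0.05,0,0,0],[0,0,0.05,0,0,0],[0,0,0.03,0,0,0],[0,0,0.01,0,0,0],[0,0,0,0,0,0]])

```text
time_s: 17.15
ee_pos: [575.9, 131.0, 204.7]
tcp_rot: [-0.707, 0.707, 0.0, -0.0]
wrist_force: [0.2, 0.2, -0.2]
finger_gap: -0.002
```

>>> arm_command(commands=[[0,0,0.004,0,0,0],[0,0,0.004,0,0,0],[0,0,0.004,0,0,0],[0,0,0.004,0,0,0],[0,0,0,0,0,0]])

```text
time_s: 17.65
ee_pos: [576.0, 131.1, 201.2]
tcp_rot: [0.707, -0.707, -0.0, 0.0]
wrist_force: [-0.8, -0.1, 0.1]
finger_gap: 0.0
```

>>> arm_command(commands=[[0,0,0.004,0,0,0],[0,0,0.004,0,0,0],[0,0,0,0,0,0]])

```text
time_s: 17.95
ee_pos: [576.0, 131.1, 199.0]
tcp_rot: [-0.707, 0.707, 0.0, -0.0]
wrist_force: [0.8, 0.6, 0.4]
finger_gap: -0.005
```

>>> arm_command(commands=[[0,0,0.004,0,0,0],[0,0,0.004,0,0,0],[0,0,0,0,0,0]])

```text
time_s: 18.25
ee_pos: [576.1, 131.1, 197.4]
tcp_rot: [0.707, -0.707, 0.0, -0.0]
wrist_force: [-0.1, 0.4, 1.4]
finger_gap: -0.001
```

>>> arm_command(commands=[[0,0,0.004,0,0,0],[0,0,0.004,0,0,0],[0,0,0,0,0,0]])

```text
time_s: 18.55
ee_pos: [576.1, 131.1, 195.3]
tcp_rot: [0.707, -0.707, 0.0, -0.0]
wrist_force: [0.5, 0.7, 1.6]
finger_gap: 0.0
```

Contact came at TCP z of about 198, so the head's top was about 179 mm up, as measured. The first stop should be at about 190 and the second at about 182.

>>> arm_command(commands=[[0,0,0.004,0,0,0],[0,0,0.004,0,0,0],[0,0,0,0,0,0]])

```text
time_s: 18.85
ee_pos: [576.1, 131.1, 193.3]
tcp_rot: [-0.707, 0.707, 0.0, 0.0]
wrist_force: [-0.1, 0.4, 3.1]
finger_gap: 0.005
```

>>> arm_command(commands=[[0,0,0.004,0,0,0],[0,0,0.004,0,0,0],[0,0,0,0,0,0]])

```text
time_s: 19.15
ee_pos: [576.1, 131.1, 191.3]
tcp_rot: [-0.707, 0.707, 0.0, 0.0]
wrist_force: [-0.3, 0.2, 3.2]
finger_gap: -0.001
```

>>> arm_command(commands=[[0,0,0.003,0,0,0],[0,0,0.003,0,0,0],[0,0,0,0,0,0]])

```text
time_s: 19.45
ee_pos: [576.1, 131.1, 190.0]
tcp_rot: [0.707, -0.707, 0.0, -0.0]
wrist_force: [0.7, -0.6, 3.7]
finger_gap: 0.002
```

>>> arm_command(commands=[[0,0,0.002,0,0,0],[0,0,0.002,0,0,0],[0,0,0,0,0,0]])

```text
time_s: 19.75
ee_pos: [576.4, 131.1, 189.9]
tcp_rot: [0.707, -0.707, 0.0, -0.001]
wrist_force: [-1.0, 0.7, 7.7]
finger_gap: -0.001
```

That's the first stop, at 189.9 mm with the force rising to about 7 N. I'll pause briefly, then press through.

>>> arm_command(commands=[[0,0,0,0,0,0],[0,0,0,0,0,0],[0,0,0,0,0,0],[0,0,0.003,0,0,0],[0,0,0.003,0,0,0],[0,0,0,0,0,0]])

```text
time_s: 20.35
ee_pos: [576.4, 131.1, 188.6]
tcp_rot: [0.707, -0.707, 0.001, -0.001]
wrist_force: [-1.1, -0.1, 8.1]
finger_gap: 0.0
```

>>> arm_command(commands=[[0,0,0.003,0,0,0],[0,0,0.003,0,0,0],[0,0,0.003,0,0,0],[0,0,0,0,0,0]])

```text
time_s: 20.75
ee_pos: [576.5, 131.1, 186.7]
tcp_rot: [0.707, -0.707, 0.001, -0.001]
wrist_force: [-1.8, -0.5, 8.6]
finger_gap: 0.002
```

>>> arm_command(commands=[[0,0,0.003,0,0,0],[0,0,0.003,0,0,0],[0,0,0.003,0,0,0],[0,0,0,0,0,0]])

```text
time_s: 21.15
ee_pos: [576.6, 131.1, 184.7]
tcp_rot: [0.707, -0.707, 0.001, -0.001]
wrist_force: [-1.1, -0.6, 10.1]
finger_gap: -0.006
```

>>> arm_command(commands=[[0,0,0.003,0,0,0],[0,0,0.003,0,0,0],[0,0,0,0,0,0]])

```text
time_s: 21.45
ee_pos: [576.6, 131.1, 183.4]
tcp_rot: [0.707, -0.707, 0.001, -0.001]
wrist_force: [-2.0, 0.0, 9.9]
finger_gap: 0.003
```

>>> arm_command(commands=[[0,0,0.003,0,0,0],[0,0,0.002,0,0,0],[0,0,0,0,0,0]])

```text
time_s: 21.75
ee_pos: [576.7, 131.1, 182.4]
tcp_rot: [0.707, -0.707, 0.001, -0.001]
wrist_force: [-2.0, 0.5, 10.5]
finger_gap: 0.004
```

>>> arm_command(commands=[[0,0,0.002,0,0,0],[0,0,0.001,0,0,0],[0,0,0,0,0,0]])

```text
time_s: 22.05
ee_pos: [576.7, 131.1, 181.9]
tcp_rot: [0.707, -0.707, 0.001, -0.001]
wrist_force: [-1.7, -0.8, 11.2]
finger_gap: -0.001
```

>>> arm_command(commands=[[0,0,0.002,0,0,0],[0,0,0.001,0,0,0],[0,0,0,0,0,0]])

```text
time_s: 22.35
ee_pos: [576.9, 131.0, 181.7]
tcp_rot: [0.707, -0.707, 0.001, -0.002]
wrist_force: [-3.0, 0.9, 12.9]
finger_gap: 0.003
```

>>> arm_command(commands=[[0,0,0.001,0,0,0],[0,0,0.001,0,0,0],[0,0,0,0,0,0],[0,0,0,0,0,0],[0,0,0,0,0,0],[0,0,0,0,0,0],[0,0,0,0,0,0],[0,0,0,0,0,0],[0,0,0,0,0,0],[0,0,0,0,0,0],[0,0,0,0,0,0],[0,0,0,0,0,0],[0,0,0,0,0,0]])

```text
time_s: 23.65
ee_pos: [577.0, 131.1, 181.5]
tcp_rot: [0.707, -0.707, 0.001, -0.002]
wrist_force: [-3.4, 0.2, 14.1]
finger_gap: 0.004
```

```bash
python3 - <<'E'
from h import *
plan([576,131,181.5],180)
s=env.camera("scene")
cv2.imwrite("pics/e1.png",cv2.resize(s[130:250,290:410,::-1],None,fx=6,fy=5,interpolation=cv2.INTER_CUBIC))
E
```

```text
t 23.6 pos [577.  131.1 181.5] yawy -180.0 tilt 0.26 gap 0.004 F [-3.4  0.2 14.1]
shift shares [0.0003 0.0038 0.0001] mm [0.1 1.  0. ]
turn z share 0.0002
```

View pics/e1.png

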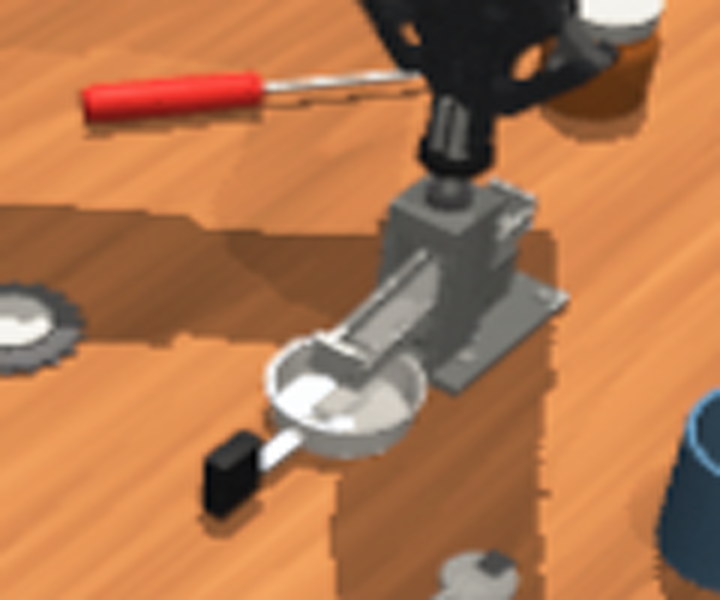

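The plunger is fully down at 14 N. There may be a ball at about (330,408) in the dish, but I'm not sure. I'll hold longer and zoom in.

>>> arm_command(commands=[[0,0,0,0,0,0],[0,0,0,0,0,0],[0,0,0,0,0,0],[0,0,0,0,0,0],[0,0,0,0,0,0],[0,0,0,0,0,0]])

```text
time_s: 24.3
ee_pos: [577.0, 131.1, 181.5]
tcp_rot: [0.707, -0.707, 0.001, -0.002]
wrist_force: [-2.0, 0.4, 14.6]
finger_gap: -0.002
```

```bash
python3 - <<'E'
from h import *
s=env.camera("scene")
a=cv2.resize(s[180:225,330:366,::-1],None,fx=11,fy=11,interpolation=cv2.INTER_CUBIC)
d=cv2.imread("pics/d2.png"); d=cv2.resize(d,(120,120),interpolation=cv2.INTER_AREA)[50:95,40:76]
b=cv2.resize(d,None,fx=11,fy=11,interpolation=cv2.INTER_CUBIC)
cv2.imwrite("pics/e2.png",np.hstack([b,a]))
E
```

```text
(no output)
```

View pics/e2.png

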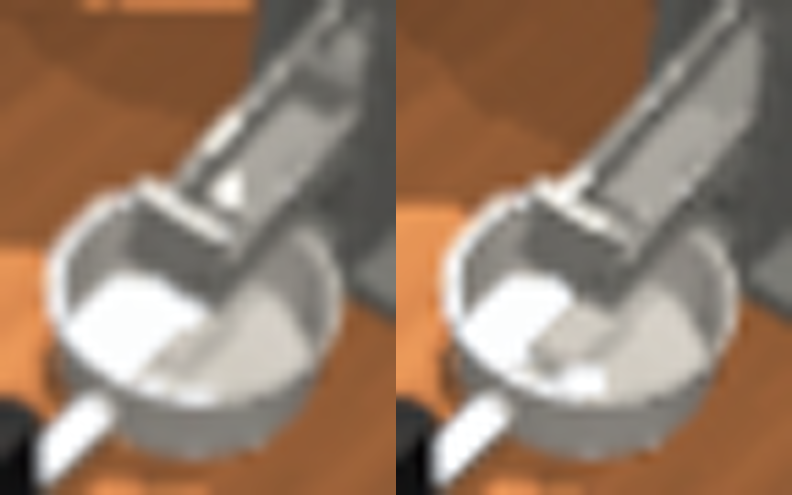

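Compared with the earlier frame on the left, the dark ball at the gate end of the channel is gone. A ball-sized grey shape with a shadow is now in the dish at about (570,340) in the right half. I'll let the plunger up.

>>> arm_command(commands=[[0,0,-0.006,0,0,0],[0,0,-0.008,0,0,0],[0,0,-0.008,0,0,0],[0,0,-0.008,0,0,0],[0,0,-0.008,0,0,0],[0,0,-0.008,0,0,0],[0,0,-0.008,0,0,0],[0,0,-0.008,0,0,0],[0,0,-0.008,0,0,0],[0,0,-0.01,0,0,0],[0,0,-0.02,0,0,0],[0,0,-0.04,0,0,0],[0,0,-0.06,0,0,0],[0,0,-0.06,0,0,0],[0,0,-0.04,0,0,0],[0,0,0,0,0,0],[0,0,0,0,0,0]])

```text
time_s: 26.05
ee_pos: [576.0, 131.3, 253.0]
tcp_rot: [0.707, -0.707, -0.0, -0.0]
wrist_force: [-0.3, 1.5, -0.6]
finger_gap: -0.003
```

>>> arm_command(commands=[[0.04,0,-0.06,0,0,0],[0.06,0,-0.06,0,0,0],[0.1,0,0,0,0,0],[0.1,0,0,0,0,0],[0.1,0,0,0,0,0],[0.1,0,0,0,0,0],[0.1,0,0,0,0,0],[0.1,0,0,0,0,0],[0.1,0,0,0,0,0],[0.1,0,0,0,0,0],[0.06,0,0,0,0,0],[0.03,0,0,0,0,0],[0,0,0,0,0,0],[0,0,0,0,0,0]])

```text
time_s: 27.45
ee_pos: [576.1, -116.0, 283.2]
tcp_rot: [0.707, -0.707, -0.0, -0.0]
wrist_force: [0.4, 0.3, 0.0]
finger_gap: -0.003
```

```bash
python3 - <<'E'
from h import *
plan([576,131,181.5],180)
s=env.camera("scene");t=env.camera("top")
cv2.imwrite("pics/f1.png",cv2.resize(s[140:225,325:395,::-1],None,fx=7,fy=7,interpolation=cv2.INTER_CUBIC))
cv2.imwrite("pics/f2.png",cv2.resize(t[165:210,255:345,::-1],None,fx=8,fy=8,interpolation=cv2.INTER_CUBIC))
cv2.imwrite("pics/f3.png",s[:,:,::-1])
S=(np.array(proj("top",[576,69,14]))-[255,165])*8;print(S)
E
```

```text
t 27.4 pos [ 576.1 -116.   283.2] yawy -180.0 tilt 0.02 gap -0.003 F [0.4 0.3 0. ]
shift shares [-9.879e-01  2.000e-04  4.070e-01] mm [-247.     0.   101.8]
turn z share 0.0001
[403.13344247 172.54293086]
```

View pics/f1.png

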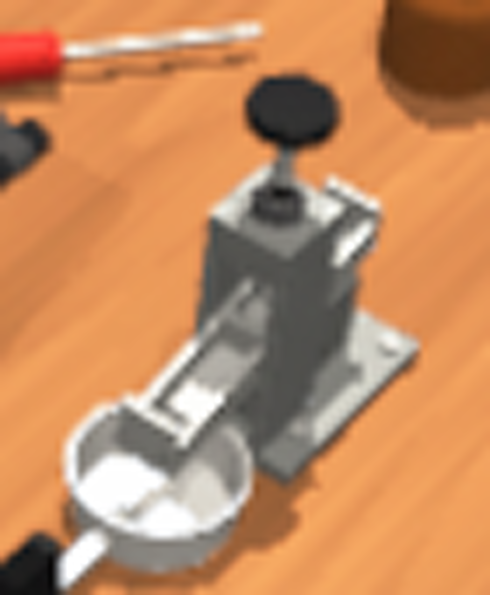

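View pics/f2.png

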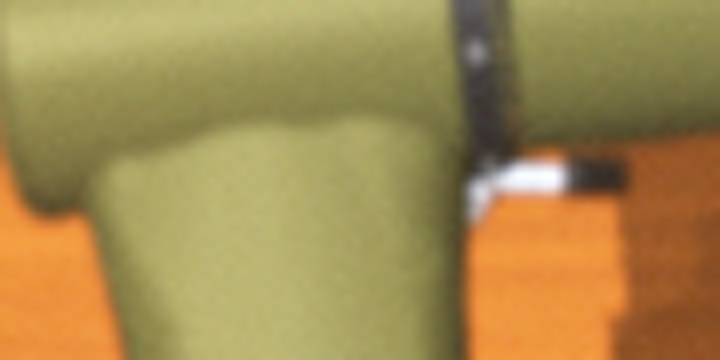

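View pics/f3.png

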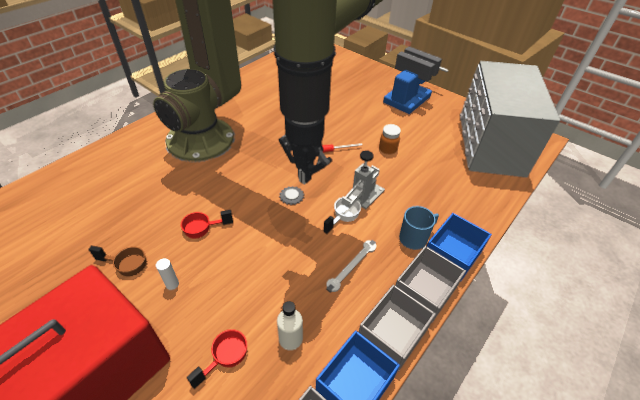

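The plunger head is back up at its first position, and everything else looks unmoved. I can't confirm the ball from this view, so I'll clear the arm out of the top view and compare.

>>> arm_command(commands=[[0.06,0,0,0,0,0],[0.1,0.03,0,0,0,0],[0.12,0.05,0,0,0,0],[0.12,0.06,0,0,0,0],[0.12,0.06,0,0,0,0],[0.12,0.06,0,0,0,0],[0.12,0.06,0,0,0,0],[0.12,0.06,0,0,0,0],[0.12,0.06,0,0,0,0],[0.12,0.06,0,0,0,0],[0.12,0.06,0,0,0,0],[0.08,0.05,0,0,0,0],[0.05,0.03,0,0,0,0],[0.02,0,0,0,0,0],[0,0,0,0,0,0]])

```text
time_s: 29.05
ee_pos: [416.3, -464.0, 282.7]
tcp_rot: [-0.707, 0.707, 0.0, 0.0]
wrist_force: [0.8, 0.2, -0.4]
finger_gap: -0.001
```

```bash
python3 - <<'E'
from h import *
plan([576,131,181.5],180)
s=env.camera("scene");t=env.camera("top")
cv2.imwrite("pics/g1.png",cv2.resize(s[180:225,330:366,::-1],None,fx=13,fy=13,interpolation=cv2.INTER_CUBIC))
cv2.imwrite("pics/g2.png",cv2.resize(t[165:210,255:345,::-1],None,fx=8,fy=8,interpolation=cv2.INTER_CUBIC))
c=(np.array(proj("scene",[576,69,3]))-[330,180])*13;print(c)
for dx in(-12,0,12):
  for dy in(-27,-15,0): print(dx,dy,((proj("scene",[576+dx,69+dy,11])-[330,180])*13).round())
E
```

```text
t 29.1 pos [ 416.3 -464.   282.7] yawy 180.0 tilt 0.02 gap -0.001 F [ 0.8  0.2 -0.4]
shift shares [-2.3799 -0.6385  0.4056] mm [-595.  -159.6  101.4]
turn z share -0.0001
[221.48732479 409.20568455]
-12 -27 [106. 428.]
-12 -15 [140. 397.]
-12 0 [181. 359.]
0 -27 [149. 455.]
0 -15 [183. 424.]
0 0 [224. 386.]
12 -27 [193. 483.]
12 -15 [226. 452.]
12 0 [268. 413.]
```

View pics/g1.png

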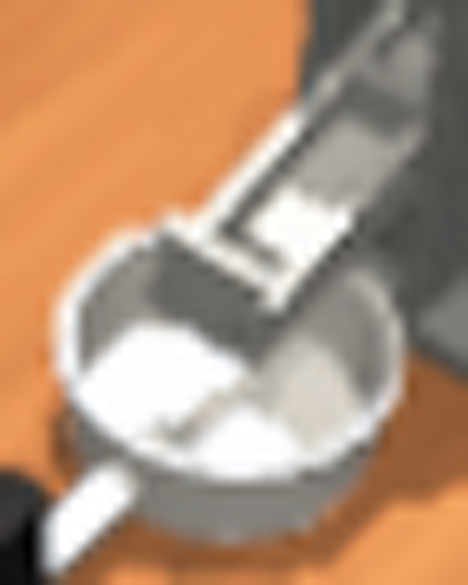

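View pics/g2.png

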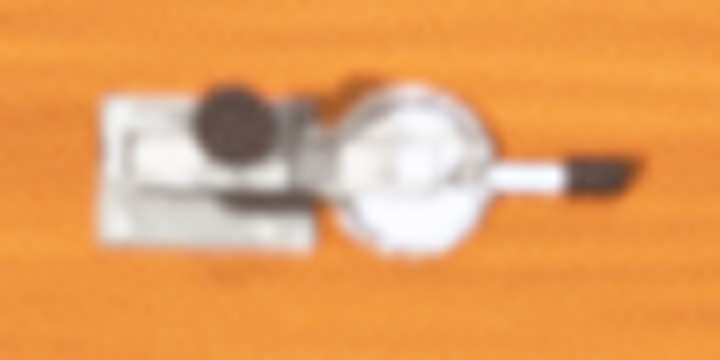

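```bash
python3 - <<'E'
from h import *
s=env.camera("scene")[:,:,::-1]
cv2.imwrite("pics/full_g.png",s)
d=cv2.resize(cv2.imread("pics/d1.png"),(120,120),interpolation=cv2.INTER_AREA)[50:95,40:76]
k=11
f=lambda x:cv2.resize(x,None,fx=k,fy=k,interpolation=cv2.INTER_CUBIC)
cv2.imwrite("pics/g3.png",np.hstack([f(d),f(s[180:225,330:366])]))
o=cv2.imread("pics/scene0.png")
cv2.imwrite("pics/g4.png",np.hstack([f(o[155:200,345:381]),f(s[155:200,345:381])]))
E
```

```text
(no output)
```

View pics/g3.png

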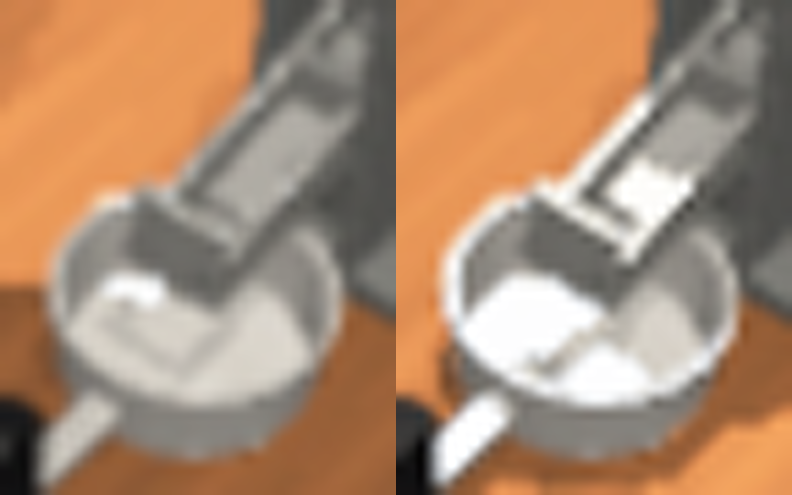

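View pics/g4.png

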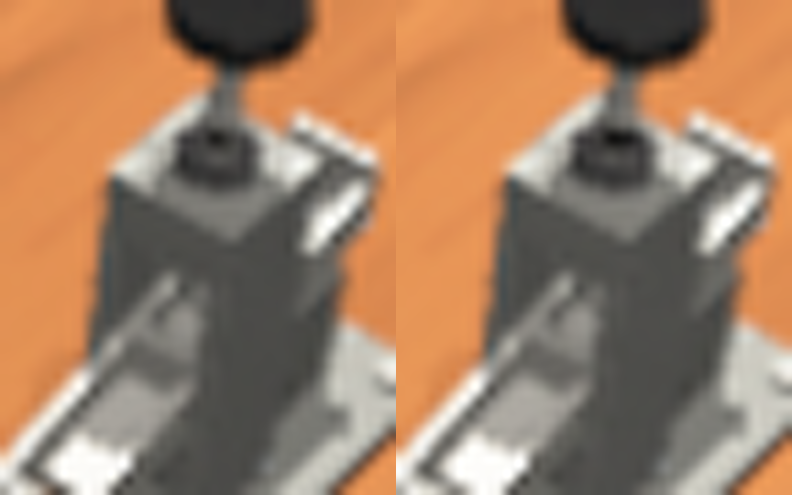

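The sunlight makes these views ambiguous. I'll bring the arm back to the exact pose of picture d1, which was taken before pressing with the dish fully shaded, so the two frames compare directly.

>>> arm_command(commands=[[-0.05,-0.02,0,0,0,0],[-0.08,-0.03,0,0,0,0],[-0.12,-0.045,0,0,0,0],[-0.12,-0.045,0,0,0,0],[-0.12,-0.045,0,0,0,0],[-0.12,-0.045,0,0,0,0],[-0.12,-0.045,0,0,0,0],[-0.12,-0.045,0,0,0,0],[-0.12,-0.045,0,0,0,0],[-0.12,-0.045,0,0,0,0],[-0.12,-0.045,0,0,0,0],[-0.12,-0.045,0,0,0,0],[-0.12,-0.045,0,0,0,0],[-0.12,-0.045,0.02,0,0,0],[-0.12,-0.03,0.05,0,0,0],[-0.08,-0.021,0.06,0,0,0],[-0.042,0,0.04,0,0,0],[0,0,0.015,0,0,0],[0,0,0,0,0,0],[0,0,0,0,0,0]], claw=-0.1)

```text
time_s: 31.2
ee_pos: [576.3, -11.7, 237.9]
tcp_rot: [-0.707, 0.707, -0.001, 0.0]
wrist_force: [0.5, 0.6, 1.1]
finger_gap: 0.454
```

```bash
python3 - <<'E'
from h import *
plan([576.6,-16.1,236.4],180)
s=env.camera("scene")[:,:,::-1]
cv2.imwrite("pics/full_h.png",s)
d=cv2.resize(cv2.imread("pics/d1.png"),(120,120),interpolation=cv2.INTER_AREA)[50:95,40:76]
k=11
f=lambda x:cv2.resize(x,None,fx=k,fy=k,interpolation=cv2.INTER_CUBIC)
cv2.imwrite("pics/h1.png",np.hstack([f(d),f(s[180:225,330:366])]))
E
```

```text
t 31.2 pos [576.3 -11.7 237.9] yawy 180.0 tilt 0.08 gap 0.454 F [0.5 0.6 1.1]
shift shares [ 0.0177 -0.0011  0.0059] mm [ 4.4 -0.3  1.5]
turn z share -0.0004
```

View pics/h1.png

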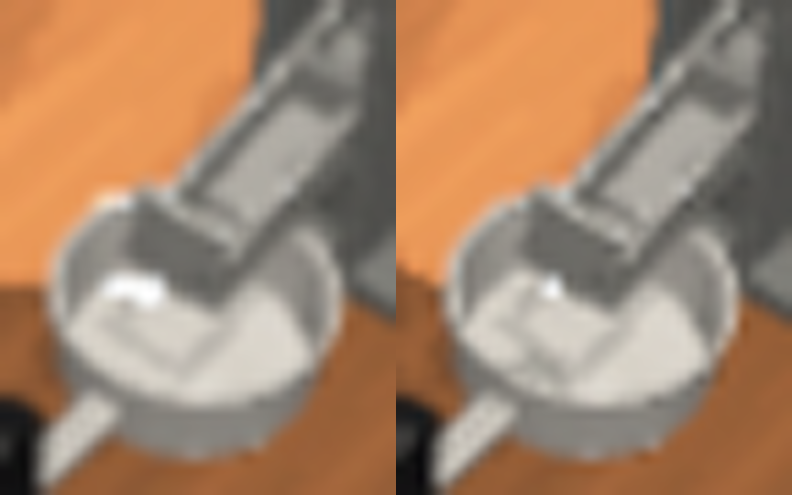

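```bash
python3 - <<'E'
from h import *
s=cv2.imread("pics/full_h.png")
d=cv2.resize(cv2.imread("pics/d1.png"),(120,120),interpolation=cv2.INTER_AREA)[50:95,40:76]
a=s[180:225,330:366]
k=11
def f(x):
    g=cv2.cvtColor(x,cv2.COLOR_BGR2GRAY).astype(float); g=np.clip((g-120)*255/110,0,255).astype(np.uint8)
    return cv2.resize(g,None,fx=k,fy=k,interpolation=cv2.INTER_NEAREST)
cv2.imwrite("pics/h2.png",np.hstack([f(d),f(a)]))
g=cv2.cvtColor(a,cv2.COLOR_BGR2GRAY);h=cv2.cvtColor(d,cv2.COLOR_BGR2GRAY)
print((g.astype(int)-h)[22:40,4:32])
# ball silhouettes predicted for centre at dish rel offsets
for dx,dy in[(0,0),(0,-27),(-15,-15),(0,-15),(0,20)]: print(dx,dy,proj("scene",[576+dx,69+dy,11])-[330,180])
E
```

```text
[[ -1   1   1  -2   1  -1   0  -2   0   2   1   0  -1   1  -1  -6  -6   4
   -3  -2  -1   0   0  -1   2   5  -3   0]
 [ -1   3  -4   0   1   0   1   0  -2   0   1  -1   0   0   0   1   2   5
   -4  -1   1   0   0  -2  -2   8  -6  -1]
 [ -1   3  -4   2   0  -3  -4  -2  -4  -7  -3  -1   1   0  -1   1  -2  -1
   -1   0   1  -1   0  -1  -1   0   4  -6]
 [ -1   1  -3   1  -3 -20 -30 -26 -38 -31   4  -6   1   1  -1   1   0  -1
    0   0  -2  -1   0   1  -2  -1   9  -7]
 [ -7   4  -5   0  -2 -24 -41 -53 -71 -33   5  -4  -2  -1   1   0  -2  -1
    1   1  -1  -1  -1   1  -1  -1   6  -4]
 [ -2   7  -7   2   3  -1  -2  -9 -37 -48 -17   1   0   0  -2  -4  -1   2
   -1  -1   3   1  -2   1  -1  -2   5  -3]
 [  1   6  -6   3   1   1   1  -1  -1  -1  -1  -1   2   3   1  -2   1  -1
    0   2   0   0   1  -3   0  -3   6  -4]
 [ -3  -1  -1   1  -1  -3  -2  -1   3   1   0  -1  -1  -1   2   2   0   0
    2   0  -1   0   2  -5  -1  -2   8  -7]
 [ -3   0   6   0   0   1  -1  -2  -1   1   0  -1   0   0   1  -3  -1  -1
    0  -1   0   0   2   1  -5   2   1  -2]
 [  0  -3   0   2   0  -1   2  -6 -14  -5   2  
[... 465 characters left out ...]
2 -11   2   1   1   3   1   1
    1   2   2  -2  -3   2   2   1  -1   0]
 [  0  -1  -3  -5 -11  -9  -2  -2  -2  -3   0   0   1   2   6   8   2   2
    0  -5  -3  -1   1  -1   0   0   0   0]
 [ -5  -2   1   4  -9  -8   3  -2   2   1  -1  -2  -4  -4  -3  -4  -3  -2
   -1   2   1   0  -1  -1   1  -1   1   0]
 [ -4   2   2  -3   1   3  -1  -1   0   0   0   1   1   1   1   1   0   1
    0   0   0   0   0   0   1  -1  -1   0]
 [  3   5  -4   1   4  -2   0   0  -1  -1   0   0   0  -1   0   1   0  -1
    0   1   0  -1   0   1   0   0   0   1]]
0 0 [17.2554827  29.65454531]
0 -27 [11.48569637 35.02649572]
-15 -15 [ 9.92794296 29.99868459]
0 -15 [14.06758788 32.62250628]
0 20 [21.43934066 25.75979538]
```

View pics/h2.png

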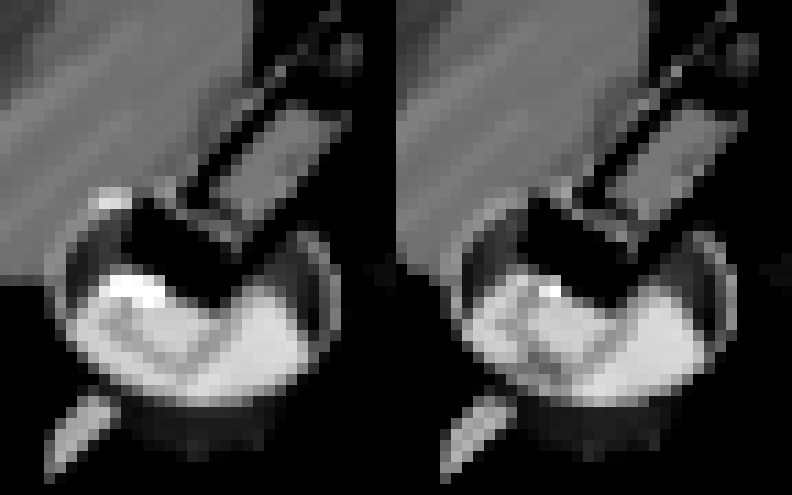

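The difference image shows one new ball-sized spot in the dish, at crop pixel (12,33) or scene about (342,213). The same spot is in both later frames (e2 and g1) and absent before pressing. The other change, at (12,26), is only a sun patch that moved with the arm. The plunger is up and the arm is touching nothing, so I'll hand the job in.

```bash
python3 - <<'E'
from bench import env
s=env.state();print(s["time_s"],s["wrist_force"].round(1));print(env.sign_off())
E
```

```text
31.25 [-0.1 -0.1 -0.2]
the job is handed in; nothing more can be done
None
```

The dish is standing under the spout with, as far as the pictures show, one ball in it. The plunger is back up, and the job was handed in at 31 s.

- **Dish:** I gripped it by its black grip at about 44 mm height, so the gripper's body cleared the nearby hub. I set it down under the spout within about 3 mm of the drop point.
- **Plunger:** I pressed it with shut fingers. The head's top was at about 179 mm, the soft first stop came after 8 mm, and the second stop after 16 mm more or less exactly. I held it there for about 2 s at 14–15 N, then let it up.

**Last checks:**
- **Plunger and other things:** The plunger head is back at its starting height. The other things look unmoved in the picture taken after the press, though I only compared them by eye. The wrist force is about zero, with the arm clear of everything.
- **The ball:** It was hard to see in the sunlit, pale dish, and the first views did not settle it. I compared shaded pictures from before and after the press, taken with the arm within about 5 mm of the same pose. They show one new ball-sized spot on the dish floor.
- **Not confirmed:** The top camera could not confirm the ball. I also could not see whether a second ball is hidden behind the spout, though the dispenser lets only one through per press.

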